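# Set the air throttle valve with a bearing seat in its way

### The arm

A 6-joint arm with a two-finger parallel gripper is mounted at the origin on the work surface. World frame = base frame: x ahead of the robot, y to its left, z up, the work surface at z = 0. Lengths are in m, angles in degrees, forces in N, time in s.
With the tool pointing down it reaches from about 0.35 to 0.875 m from the base axis. Payload 4.2 kg.
Tool frame: the origin (TCP) lies on the centre line of the jaws, within the pads' length; the fingertips stand 11 mm ahead of it and the grasp point (between the pads) lies 8 mm behind it; z points along the fingers, y is the line along which they close (so a half turn about z gives the same grasp; the last joint's range is limited). The gripper opens to 87 mm and grips with 3 to 60 N. Pads are 19 mm wide; open, the fingers measure 117 mm over their backs; the gripper's body (75 mm by 190 mm) begins 51 mm behind the grasp point.
Start: joints at [-50.787, 22.042, 0.453, 0, -68.411, -14.817], TCP at [0.258, -0.569, 0.234] pointing down, gripper open.
Joint ranges: [-179.83, 179.83], [-69.29, 118.12], [-61.27, 80.66], [-181.25, 117.63], [-171.15, -9.14], [-177.46, 177.46]. Speed limits (degrees/s): [159.86, 159.86, 180, 180, 180, 180].

### API

Orientations are given as a 3x3 rotation matrix whose columns are the frame's x, y, z axes.
In Python, from station import r gives the robot as it stands.
- The arm moves only by the tool servo_tool, never from a script. Its argument "commands" is a list that holds one entry, the list of rows, each a list of 7 numbers: the closure, from 0 (fully open) to 1 (shut), then the shift along the tool's x, y, z in mm, then the turn, a rotation vector about the tool's x, y, z in rad. In form: [[[claw, x, y, z, ax, ay, az], ...]]. A call has exactly 5 rows; each row is the pose to reach, as a shift and turn from the pose commanded when the call began, along the tool's axes at that moment; what a row does not reach only later rows make up. A row lasts 1/10 s, in which the tool goes at most 50 mm and 8.59 degrees, less where a joint would pass 70% of its speed; a pose out of reach is approached as far as the arm can. A call with a gripper value outside its range is refused whole. The fingers move at their own pace and stop on an object; the grip force is fixed at half the most. Time passes only in rows, so rows that repeat a pose let the fingers close, or fill a call up. It gives the time, the measured TCP pose, the force, the opening and the grip force at its end, in the units of the state.
- r.sense(): the state, without advancing time (a new reading comes with each control period).
- r.capture(name): name is "scene" or "top"; returns a dict with "pixels" (420x560x3 uint8, red, green, blue), "camera_matrix" (3x3 intrinsics, pixels), "dist" ([k1, k2, p1, p2, k3] as OpenCV has them; the pictures are not rectified), "R" (3x3) and "t" (3): a world point X has camera coordinates R X + t. Camera axes: x right, y down, z forward; pixel columns grow to the right and rows downward; lengths in m; the calibration is good to about 2 mm. A picture is of the moment at which its call begins. There is no depth.
- r.finish_job(): hands the job in; it is judged then, once.
The state is a dict: "time_s": time; "joints": joint angles; "joint_velocities": joint speeds; "effort": joint torques, N m; "tcp_pos": TCP position; "ee_rot": TCP orientation; "wrist_force": force on the tool from outside, world axes, zero at the start; "moment": the same for the moment, N m; "gripper_width": opening from 0.0 (shut) to 1.0 (fully open); "gripper_force": force on a finger pad.
Only numpy, scipy, OpenCV 4.12 (cv2) and the standard library are available. Lean on these libraries where they do the work, as an engineer would, in place of code of your own. Each camera call takes 0.05 s, during which the arm holds its last target. There are 200 camera calls.

### The job

A red bearing seat has been left in the swing of the blue air valve's yellow lever: stand it, flange down, in the empty pocket of the grey parts tray. Then turn the lever shut until it meets its stop, and open it again until it lines up with the red pointer. Do not shift the pointer, the nuts, or the other things on the bench.

Things in the scene. Friction and masses are not known exactly. Their poses are not given: they have to be found in the camera images.
- seat: Red polymer bearing seat, loose, 140 g, standing upright on the bench just in front of the valve: round flange 64 dia x 10 at the bottom, round hub 40 dia above it up to 65 high. Origin: centre of its underside, z up. It may be gripped across the hub.
- tray_pocket (a point): Grey fixed parts tray, 200 x 130 outside, walls 4 thick and 26 high, floor 4 thick, split in two across its length. The point is the centre of the floor of the empty pocket (94 x 122 inside); z up, x along the tray towards the other pocket, which holds three locknuts.
- valve_axis (a point): Point on the valve's turning axis at mid-height of the lever. z: the axis, outwards, leaning 35 degrees from vertical towards the robot; -x: where the lever points when shut (down the slope); -y: where it points at 90 degrees open. Blue wedge pedestal, fixed, 130 x 110; its sloping face (100 x 100) is 45 below this point along z, its front foot level 30 nearer the robot.
- lever (a joint): Opening of the valve, rad: 0 shut, against its stop (lever points down the slope); grows anticlockwise as seen looking at the face, up to 1.57. Stiff: about 0.25 N m, and it stays where it is left.
- lever_grip (a point): Middle of the lever's yellow sleeve, 85 from the turning axis. Sleeve 60 long (55 to 115 from the axis), 16 wide (across the lever, in the plane of its swing), 18 high along the axis. The point's -x axis runs out along the lever, z is the turning axis outwards.
- pointer (a joint): Angle of the red pointer about the same axis, rad, with the same zero and sense as the lever: the lever must end at this value.
- pointer_tip (a point): Tip of the red pointer, 56 from the axis; it lies below the lever, its centre 16.5 lower along the axis, 5 thick. -x runs out along the pointer. Held by friction only.
- vise: Small green steel vise, fixed, empty, 165 x 90 x 95 high; on the other side of the valve from the tray. Origin: centre of its underside; its tommy bar is at -x, 92 out and 60 up.
- tin: Yellow grease tin, loose, 72 dia x 75 high, standing between robot and valve. Origin: centre of its underside.
- shaft: Steel idler shaft lying on the bench, 260 long, 25 dia, along its x. Origin: under its middle.
- hammer: Copper hammer lying on the bench, 280 long, along its x. Origin: under it.
- nut0: Black steel locknut, 42 dia x 10, lying in the tray's far pocket. Origin: centre of its underside.
- nut1: A like locknut.
- nut2: A like locknut.
Mind the look-alikes: they are no part of the job. What is meant by the seat is not brown, purple or turquoise, and is the larger of those in its own colour.

How it is judged:
By the outcome, as a careful person would: the job done as asked, in the order asked, and still so for the second after the job is handed in, with the robot touching nothing.
It also fails if it takes over 61 s, if anything falls off the work surface, if the arm or the gripper's body presses on something with over 40 N, if the wrist force passes 120 N, or if a joint passes its speed limit or range.

## Working session

There is one attempt and no reset: what is moved stays moved. The work goes in short steps, Python scripts to look and compute and a tool call to move; the robot and the scene stay as the last step left them, time stands still between calls to the robot, and variables do not carry over. Pictures are saved under pics/ and viewed, at most 10 in all, crops included, and the job is handed in when it is done.

Besides the shell and the picture viewer there is one more tool, called as name([rows], argument=value, ...), one row to a line, values as JSON. servo_tool: Moves the arm, as the interface text tells. Its arguments: {"type":"object","properties":{"commands":{"type":"array","items":{"type":"array","items":{"type":"array","items":{"type":"number"}}}}},"required":["commands"]}

```bash
mkdir -p pics; ls
cat > h.py <<'E'
import numpy as np, cv2, pickle
from station import r
def snap(n,tag):
    c=r.capture(n); pickle.dump(c,open(f'pics/{tag}.pkl','wb'))
    cv2.imwrite(f'pics/{tag}.png',cv2.cvtColor(c['pixels'],cv2.COLOR_RGB2BGR)); return c
def load(tag): return pickle.load(open(f'pics/{tag}.pkl','rb'))
def ray(c,uv):
    p=cv2.undistortPoints(np.array(uv,float).reshape(-1,1,2),np.array(c['camera_matrix']),np.array(c['dist'])).reshape(-1,2)
    R=np.array(c['R']);t=np.array(c['t'])
    d=np.c_[p,np.ones(len(p))]@R
    return -R.T@t,d
def onz(c,uv,z):
    o,d=ray(c,uv); return o+d*((z-o[2])/d[:,2])[:,None]
def proj(c,X):
    R=np.array(c['R']);return cv2.projectPoints(np.array(X,float).reshape(-1,3),cv2.Rodrigues(R)[0],np.array(c['t'],float),np.array(c['camera_matrix']),np.array(c['dist']))[0].reshape(-1,2)
def tri(c1,u1,c2,u2):
    o1,d1=ray(c1,u1);o2,d2=ray(c2,u2);out=[]
    for a,b in zip(d1,d2):
        a=a/np.linalg.norm(a);b=b/np.linalg.norm(b)
        s=np.linalg.lstsq(np.c_[a,-b],o2-o1,rcond=None)[0]
        out.append(np.r_[(o1+s[0]*a+o2+s[1]*b)/2,np.linalg.norm(o1+s[0]*a-o2-s[1]*b)])
    return np.array(out)
E
python3 - <<'E'
from h import *
a=snap('scene','s0');b=snap('top','t0')
for c in(a,b): print(np.array(c['camera_matrix']).round(1).tolist(),np.array(c['dist']).tolist(),ray(c,[[280,210]])[0].round(3),ray(c,[[280,210]])[1].round(3))
print(r.sense())
E
```

```text
pics
[[445.1, 0.0, 275.1], [0.0, 445.1, 209.2], [0.0, 0.0, 1.0]] [0.002637474516806143, 0.0, 0.0, 0.0, 0.0] [0.97  0.754 0.813] [[-0.425 -0.657 -0.623]]
[[474.6, 0.0, 276.0], [0.0, 474.6, 205.8], [0.0, 0.0, 1.0]] [-0.02718477276250605, 0.0, 0.0, 0.0, 0.0] [ 0.265 -0.012  1.343] [[ 0.175 -0.002 -0.985]]
{'time_s': 0.1, 'joints': array([-5.07851232e+01,  2.20847886e+01,  3.88879558e-01, -2.45651640e-02,
       -6.84112475e+01, -1.48163383e+01]), 'joint_velocities': array([ 0.05971619, -0.06047245,  0.2024403 ,  0.09775167, -0.05513784,
        0.00616883]), 'effort': array([-7.42532065e-04, -3.91689420e+01,  1.87934840e+01,  4.23194781e+00,
        1.34791210e-02, -8.58691806e-05]), 'tcp_pos': array([ 0.25797882, -0.56871524,  0.23259611]), 'ee_rot': array([[-9.10759464e-01, -4.12936357e-01, -8.73519020e-04],
       [-4.12937271e-01,  9.10757881e-01,  1.70104337e-03],
       [ 9.31416764e-05,  1.90994991e-03, -9.99998172e-01]]), 'wrist_force': array([ 1.21065561, -0.0945963 , -0.59953764]), 'moment': array([0.05425365, 0.0489499 , 0.00447968]), 'gripper_force': 0.0, 'gripper_width': 1.0020575425003895}
```

View pics/s0.png

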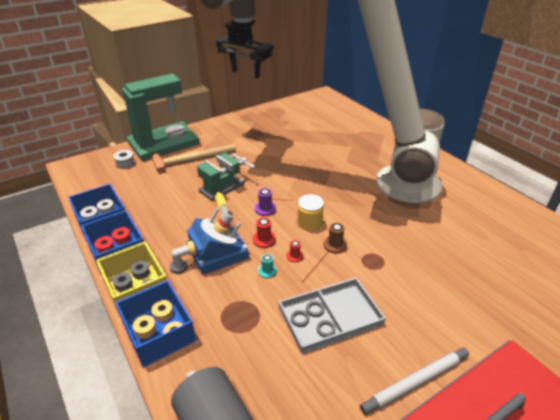

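View pics/t0.png

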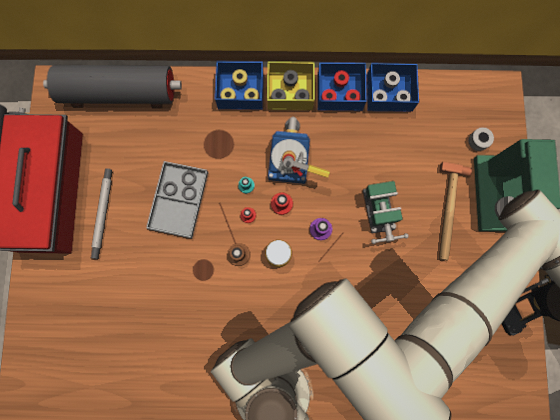

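Candidates for the seat, as scene/top pixels:
- large red (264,235)/(282,203)
- small red (295,250)/(247,215)
- purple (265,202)/(321,228)
- turquoise (267,265)/(246,185)
- brown (336,237)/(238,254)
- red rings in the blue bin (112,238)/(341,77)

I choose the large red one, just in front of the valve. Next I check it in one close crop.

Run:
```python
from h import *
a=load('s0')['pixels'];b=load('t0')['pixels']
A=cv2.resize(a[185:285,190:310],None,fx=5,fy=5,interpolation=cv2.INTER_CUBIC)[:,:]
B=cv2.resize(b[115:215,235:335],None,fx=5,fy=5,interpolation=cv2.INTER_CUBIC)
A=cv2.resize(A,(400,333)); B=cv2.resize(B,(400,400))
o=np.zeros((400,800,3),np.uint8);o[:333,:400]=A;o[:,400:]=B
cv2.imwrite('pics/crop0.png',o[:,:,::-1])
# red blobs
for n,im,c in(('s',a,load('s0')),('t',b,load('t0'))):
    hsv=cv2.cvtColor(im,cv2.COLOR_RGB2HSV)
    m=(((hsv[...,0]<6)|(hsv[...,0]>172))&(hsv[...,1]>170)&(hsv[...,2]>90)).astype(np.uint8)
    k,l,st,ce=cv2.connectedComponentsWithStats(m)
    for i in range(1,k):
        if 15<st[i,4]<1500: print(n,st[i],ce[i].round(1),onz(c,[ce[i]],0.0)[0].round(3))
```

```text
s [253 221  22  26 380] [263.5 235.8] [ 0.515 -0.033  0.   ]
s [112 227  17  15 172] [120.8 234.2] [ 0.842 -0.251 -0.   ]
s [ 95 236  17  15 157] [103.4 242.9] [ 0.892 -0.241 -0.   ]
s [287 244  16  18 190] [294.4 253.7] [0.483 0.071 0.   ]
t [334  70  15  15 128] [341.1  77.4] [ 0.916 -0.196  0.   ]
t [322  90  14   9  79] [328.5  94.2] [ 0.861 -0.157  0.   ]
t [346  90  14  10  90] [352.6  94.7] [ 0.86 -0.23  0.  ]
t [293 170   9   6  22] [298.  172.1] [ 0.617 -0.066  0.   ]
t [271 193  22  22 243] [281.4 204.4] [ 0.52  -0.019  0.   ]
t [241 207  15  16 122] [248.4 215.4] [0.487 0.076 0.   ]
```

View pics/crop0.png

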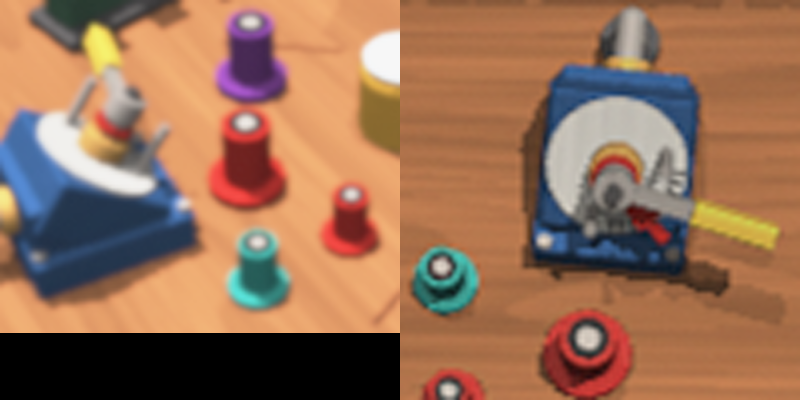

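The crop confirms the large red seat at crop (250,155) scene side and (588,352) top side. The lever is yellow at about 70–80° open. The red pointer tip is at crop (662,238), roughly 40–45°.

Run:
```python
from h import *
a=load('s0');b=load('t0')
def hsv(c): return cv2.cvtColor(c['pixels'],cv2.COLOR_RGB2HSV)
def blobs(c,m,box,mn=15):
    x0,y0,x1,y1=box;M=np.zeros(m.shape,np.uint8);M[y0:y1,x0:x1]=m[y0:y1,x0:x1]
    k,l,st,ce=cv2.connectedComponentsWithStats(M)
    i=1+np.argmax(st[1:,4]);p=np.argwhere(l==i)[:,::-1].astype(float);return p
H=hsv(a);G=hsv(b)
ye=lambda h:(abs(h[...,0].astype(int)-28)<5)&(h[...,1]>150)&(h[...,2]>110)
ends=[]
for n,c,h,box in(('s',a,H,(205,180,240,212)),('t',b,G,(296,155,340,185))):
    p=blobs(c,ye(h),box);m=p.mean(0);d=np.linalg.svd(p-m)[2][0];s=(p-m)@d
    e=[m+d*s.min(),m+d*s.max()];e=sorted(e,key=lambda q:q[1] if n=='s' else -q[1]);ends.append([e[0],m,e[1]]);print(n,len(p),np.round(ends[-1],1).tolist())
print('lever tip,mid,inner',tri(a,ends[0],b,ends[1]).round(4))
wh=lambda h:(h[...,1]<60)&(h[...,2]>150)
for n,c,h,box in(('s',a,H,(192,210,250,250)),('t',b,G,(268,135,312,175))):
    p=blobs(c,wh(h),box);e=cv2.fitEllipse(cv2.convexHull(p.astype(np.float32)));print(n,'dial',len(p),np.round(e[0],1),np.round(e[1],1),round(e[2]),p.min(0),p.max(0))
    ends.append(e[0])
print('dial',tri(a,[ends[2]],b,[ends[3]]).round(4))
bl=(abs(G[...,0].astype(int)-108)<10)&(G[...,1]>120)
p=blobs(b,bl,(262,125,316,192));
low=np.array([[x,p[p[:,0]==x,1].max()+.5] for x in range(274,304)]);
f=np.polyfit(low[:,0],low[:,1],1);L=onz(b,[[272,np.polyval(f,272)],[305,np.polyval(f,305)]],0);print('front edge',L.round(4),np.degrees(np.arctan2(*(L[1]-L[0])[:2])), 'resid',np.abs(low[:,1]-np.polyval(f,low[:,0])).max(),p.min(0),p.max(0))
# seat: flange blob hull in both views; hub-top white spot
gw=lambda h:(h[...,1]<70)&(h[...,2]>120)
ps=blobs(a,gw(H),(256,216,274,232));pt=blobs(b,gw(G),(274,194,290,210))
print('seat top',ps.mean(0),pt.mean(0),tri(a,[ps.mean(0)],b,[pt.mean(0)]).round(4),onz(a,[ps.mean(0)],.065).round(4),onz(b,[pt.mean(0)],.065).round(4))
rd=((G[...,0]<6)|(G[...,0]>172))&(G[...,1]>150)&(G[...,2]>60)
pp=blobs(b,rd,(290,162,306,182));print('pointer px',pp.min(0),pp.max(0),pp.tolist())
# tray grey
gr=(G[...,1]<60)&(G[...,2]>90)
p=blobs(b,gr,(140,155,215,245));rc=cv2.minAreaRect(p.astype(np.float32));bx=cv2.boxPoints(rc);print('tray',bx.round(1).tolist(),onz(b,bx,.026).round(4).tolist())
```

```text
s 35 [[217.0, 193.0], [219.4, 198.2], [222.0, 203.9]]
t 50 [[328.8, 172.7], [318.0, 169.4], [308.8, 166.6]]
lever tip,mid,inner [[ 0.5893 -0.145   0.105   0.0013]
 [ 0.5968 -0.1157  0.1092  0.001 ]
 [ 0.6032 -0.0903  0.1097  0.0011]]
s dial 391 [217.7 225.8] [29.2 53.1] 111 [192. 210.] [236. 243.]
t dial 489 [288.4 155. ] [31.8 34.7] 78 [272. 139.] [306. 167.]
dial [[ 0.642  -0.0366  0.0916  0.0027]]
front edge [[ 0.7115  0.0113  0.    ]
 [ 0.7145 -0.0863  0.    ]] 178.2708361449099 resid 4.784946236559136 [271. 132.] [308. 157.]
seat top [263.48484848 221.27272727] [281.60714286 199.17857143] [[ 0.5222 -0.0186  0.065   0.0007]] [[ 0.522  -0.0183  0.065 ]] [[ 0.5225 -0.0188  0.065 ]]
pointer px [292. 167.] [302. 175.] [[292.0, 167.0], [293.0, 167.0], [294.0, 167.0], [295.0, 167.0], [292.0, 168.0], [293.0, 168.0], [294.0, 168.0], [295.0, 168.0], [296.0, 168.0], [297.0, 168.0], [298.0, 168.0], [293.0, 169.0], [294.0, 169.0], [295.0, 169.0], [296.0, 169.0], [297.0, 169.0], [298.0, 169.0], [293.0, 170.0], [294.0, 170.0], [295.0, 170.0], [296.0, 170.0], [297.0, 170.0], [298.0, 170.0], [294.0, 171.0], [295.0, 171.0], [296.0, 171.0], [297.0, 171.0], [298.0, 171.0], [299.0, 171.0], [295.0, 172.0], [296.0, 172.0], [297.0, 172.0], [298.0, 172.0], [299.0, 172.0], [300.0, 172.0], [298.0, 173.0], [299.0, 173.0], [300.0, 173.0], [301.0, 173.0], [302.0, 173.0], [298.0, 174.0], [299.0, 174.0], [300.0, 174.0], [301.0, 174.0], [299.0, 175.0], [300.0, 175.0], [301.0, 175.0]]
tray [[145.8000030517578, 227.6999969482422], [163.10000610351562, 158.8000030517578], [207.10000610351562, 169.8000030517578], [189.8000030517578, 238.6999969482422]] [[0.4439, 0.3614, 0.026], [0.6451, 0.3244, 0.026], [0.6138, 0.1958, 0.026], [0.4146, 0.236, 0.026]]
```

servo_tool([
  [[0,-38,32,0,0,0,0],[0,-76,64,0,0,0,0],[0,-114,96,0,0,0,0],[0,-152,128,0,0,0,0],[0,-190,160,0,0,0,0]],
])

```text
time_s: 0.6
tcp_pos: [0.3653, -0.3431, 0.2332]
ee_rot: [[-0.911, -0.413, -0.0], [-0.413, 0.911, 0.0], [0.0, 0.001, -1.0]]
wrist_force: [0.8, 0.3, -0.1]
gripper_width: 1.0
gripper_force: 0.0
```

servo_tool([
  [[0,-38,32,0,0,0,0],[0,-76,64,0,0,0,0],[0,-114,96,0,0,0,0],[0,-152,128,0,0,0,0],[0,-190,160,0,0,0,0]],
])

```text
time_s: 1.1
tcp_pos: [0.4723, -0.1187, 0.2335]
ee_rot: [[-0.911, -0.413, -0.0], [-0.413, 0.911, 0.0], [0.0, 0.0, -1.0]]
wrist_force: [0.8, -0.9, -0.3]
gripper_width: 1.004
gripper_force: 0.0
```

servo_tool([
  [[0,-30,25,0,0,0,0.14],[0,-60,50,0,0,0,0.28],[0,-88,72,0,0,0,0.426],[0,-88,72,0,0,0,0.426],[0,-88,72,0,0,0,0.426]],
])

```text
time_s: 1.6
tcp_pos: [0.5222, -0.0182, 0.2329]
ee_rot: [[-1.0, -0.002, -0.002], [-0.002, 1.0, -0.0], [0.002, -0.0, -1.0]]
wrist_force: [-0.3, -0.1, -0.2]
gripper_width: 0.997
gripper_force: 0.0
```

servo_tool([
  [[0,0,0,40,0,0,0],[0,0,0,80,0,0,0],[0,0,0,115,0,0,0],[0,0,0,130,0,0,0],[0,0,0,130,0,0,0]],
])

```text
time_s: 2.1
tcp_pos: [0.52, -0.0204, 0.1011]
ee_rot: [[-1.0, 0.002, -0.006], [0.002, 1.0, -0.001], [0.006, -0.001, -1.0]]
wrist_force: [-0.5, 0.8, -0.2]
gripper_width: 1.001
gripper_force: 0.0
```

Run:
```python
from h import *
a=snap('scene','s1')['pixels']
cv2.imwrite('pics/crop1.png',cv2.resize(a[150:300,190:350],None,fx=4,fy=4,interpolation=cv2.INTER_CUBIC)[:,:,::-1])
```

```text
(no output)
```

View pics/crop1.png

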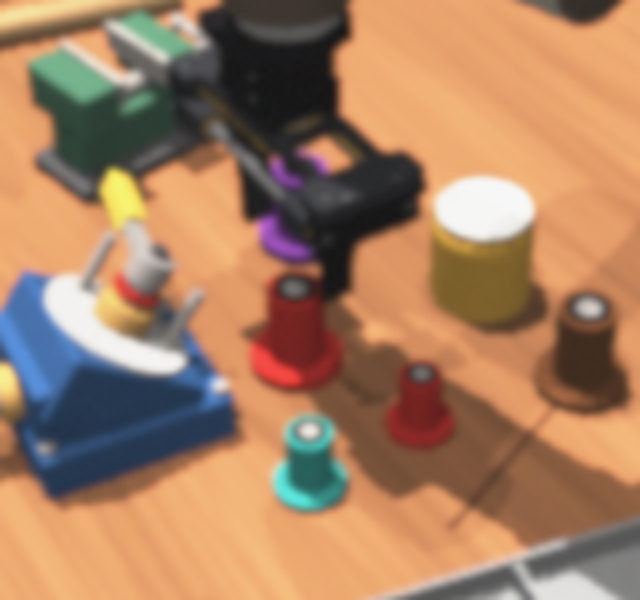

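The crop shows the fingers astride the red hub: near finger (335,285), far finger (255,210), seat top (295,288). The purple one at (290,235) is close to the far finger, so I check the clearance.

Run:
```python
from h import *
a=load('s0');b=load('t0')
def q(u):return[190+u[0]/4,150+u[1]/4]
for n,u,t in(('purple',None,None),):
    H=cv2.cvtColor(b['pixels'],cv2.COLOR_RGB2HSV)
    m=((abs(H[...,0].astype(int)-140)<12)&(H[...,1]>80)).astype(np.uint8)
    k,l,st,ce=cv2.connectedComponentsWithStats(m)
    for i in range(1,k):
        if st[i,4]>40: print(st[i],onz(b,[[st[i,0],st[i,1]],[st[i,0]+st[i,2],st[i,1]+st[i,3]]],.005).round(3).tolist())
```

```text
[310 218  22  22 295] [[0.481, -0.101, 0.005], [0.419, -0.163, 0.005]]
```

servo_tool([
  [[0,0,0,25,0,0,0],[0,0,0,45,0,0,0],[0,0,0,59,0,0,0],[0,0,0,59,0,0,0],[0,0,0,59,0,0,0]],
])

```text
time_s: 2.65
tcp_pos: [0.5235, -0.019, 0.046]
ee_rot: [[-1.0, 0.0, 0.002], [0.0, 1.0, 0.0], [-0.002, 0.0, -1.0]]
wrist_force: [-0.5, -0.2, 0.7]
gripper_width: 0.999
gripper_force: 0.0
```

servo_tool([
  [[1,0,0,0,0,0,0],[1,0,0,0,0,0,0],[1,0,0,0,0,0,0],[1,0,0,0,0,0,0],[1,0,0,0,0,0,0]],
])

```text
time_s: 3.15
tcp_pos: [0.5225, -0.0188, 0.0447]
ee_rot: [[-1.0, 0.0, 0.0], [0.0, 1.0, 0.0], [-0.0, 0.0, -1.0]]
wrist_force: [0.5, -0.3, -0.4]
gripper_width: 0.631
gripper_force: 0.0
```

servo_tool([
  [[1,0,0,0,0,0,0],[1,0,0,0,0,0,0],[1,0,0,0,0,0,0],[1,0,0,0,0,0,0],[1,0,0,0,0,0,0]],
])

```text
time_s: 3.65
tcp_pos: [0.5224, -0.0188, 0.0445]
ee_rot: [[-1.0, 0.0, -0.0], [0.0, 1.0, -0.0], [0.0, -0.0, -1.0]]
wrist_force: [-0.6, 0.2, 0.8]
gripper_width: 0.453
gripper_force: 30.0
```

servo_tool([
  [[1,0,0,-15,0,0,0],[1,0,0,-45,0,0,0],[1,0,0,-80,0,0,0],[1,0,0,-110,0,0,0],[1,0,0,-110,0,0,0]],
])

```text
time_s: 4.15
tcp_pos: [0.525, -0.0185, 0.1587]
ee_rot: [[-1.0, -0.001, 0.009], [-0.001, 1.0, 0.001], [-0.009, 0.001, -1.0]]
wrist_force: [0.5, -0.0, -1.4]
gripper_width: 0.458
gripper_force: 30.0
```

servo_tool([
  [[1,6,45,0,0,0,0],[1,12,90,0,0,0,0],[1,18,135,0,0,0,0],[1,24,180,0,0,0,0],[1,30,225,0,0,0,0]],
])

```text
time_s: 4.65
tcp_pos: [0.4911, 0.2073, 0.153]
ee_rot: [[-1.0, 0.001, -0.002], [0.001, 1.0, -0.001], [0.002, -0.001, -1.0]]
wrist_force: [0.6, 0.3, -2.2]
gripper_width: 0.452
gripper_force: 30.0
```

servo_tool([
  [[1,6,45,0,0,0,0],[1,11,75,0,0,0,0],[1,11,83,20,0,0,0],[1,11,83,60,0,0,0],[1,11,83,70,0,0,0]],
])

```text
time_s: 5.15
tcp_pos: [0.478, 0.2868, 0.0792]
ee_rot: [[-1.0, 0.001, -0.009], [0.001, 1.0, -0.007], [0.009, -0.007, -1.0]]
wrist_force: [-1.0, -0.7, -2.7]
gripper_width: 0.451
gripper_force: 30.0
```

Run:
```python
from h import *
s=r.sense();print(s['tcp_pos'],s['joints'].round(1))
a=snap('scene','s2')['pixels']
b=snap('top','t2')['pixels']
A=cv2.resize(a[220:360,260:400],(400,400),interpolation=cv2.INTER_CUBIC)
B=cv2.resize(b[130:190,260:340],(400,300),interpolation=cv2.INTER_CUBIC)
o=np.zeros((400,800,3),np.uint8);o[:,:400]=A;o[:300,400:]=B
cv2.imwrite('pics/crop2.png',o[:,:,::-1])
```

```text
[0.47802294 0.28677898 0.07921642] [ 4.760e+01  2.500e+01 -1.990e+01 -1.000e-01 -4.580e+01 -1.375e+02]
```

View pics/crop2.png

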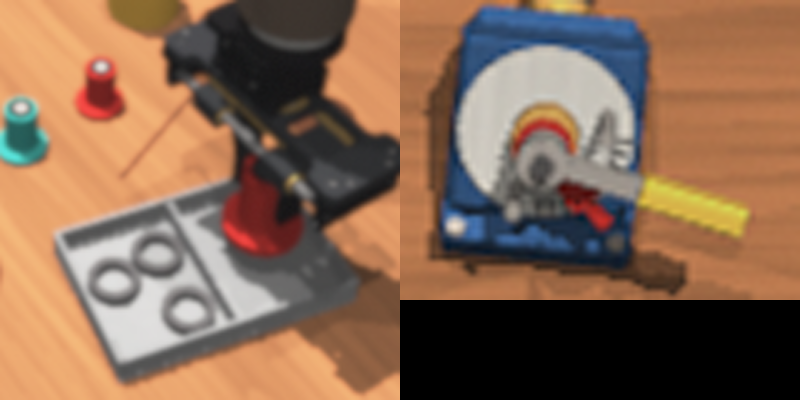

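The crop shows the seat held over the empty pocket at (262,225), clear of the divider (205,260) and nuts. Next I lower and release.

servo_tool([
  [[1,0,0,12,0,0,0],[1,0,0,24,0,0,0],[1,0,0,31,0,0,0],[1,0,0,34,0,0,0],[1,0,0,35,0,0,0]],
])

```text
time_s: 5.75
tcp_pos: [0.4816, 0.289, 0.0494]
ee_rot: [[-1.0, 0.0, -0.0], [0.0, 1.0, -0.0], [0.0, -0.0, -1.0]]
wrist_force: [0.4, -0.0, -2.0]
gripper_width: 0.448
gripper_force: 30.0
```

servo_tool([
  [[1,0,0,0.5,0,0,0],[1,0,0,0.5,0,0,0],[0,0,0,0.5,0,0,0],[0,0,0,0.5,0,0,0],[0,0,0,0.5,0,0,0]],
])

```text
time_s: 6.25
tcp_pos: [0.4818, 0.2894, 0.0496]
ee_rot: [[-1.0, 0.0, 0.001], [0.0, 1.0, 0.001], [-0.001, 0.001, -1.0]]
wrist_force: [-0.3, 0.1, 0.7]
gripper_width: 0.645
gripper_force: 0.0
```

servo_tool([
  [[0,0,0,0,0,0,0],[0,0,0,0,0,0,0],[0,0,0,0,0,0,0],[0,0,0,0,0,0,0],[0,0,0,0,0,0,0]],
])

```text
time_s: 6.75
tcp_pos: [0.4815, 0.2891, 0.049]
ee_rot: [[-1.0, 0.0, -0.0], [0.0, 1.0, -0.0], [0.0, -0.0, -1.0]]
wrist_force: [0.2, 0.7, -0.2]
gripper_width: 0.984
gripper_force: 0.0
```

servo_tool([
  [[0,0,0,-30,0,0,0],[0,0,0,-70,0,0,0],[0,0,0,-115,0,0,0],[0,0,0,-160,0,0,0],[0,0,0,-180,0,0,0]],
])

```text
time_s: 7.25
tcp_pos: [0.483, 0.2902, 0.2342]
ee_rot: [[-1.0, -0.0, 0.006], [-0.0, 1.0, 0.005], [-0.006, 0.005, -1.0]]
wrist_force: [0.1, 0.3, -0.0]
gripper_width: 1.003
gripper_force: 0.0
```

```bash
cat > fit.py <<'E'
from h import *
from scipy.optimize import least_squares
a=load('s0');b=load('t0')
c35,s35=np.cos(np.radians(35)),np.sin(np.radians(35))
def frame(psi):
    x=np.array([np.cos(psi),np.sin(psi),0]);e90=np.array([np.sin(psi),-np.cos(psi),0])
    return -c35*x-[0,0,s35],e90,-s35*x+[0,0,c35]
obs=[('s','r',55,(222,203.9)),('s','r',115,(217,193)),('t','r',55,(308.3,166.4)),('t','r',115,(329.3,172.9)),
 ('s','h',0,(227.5,214)),('t','h',0,(288.2,163))]
scr=[('t',1,(271,175)),('t',-1,(302.6,178.6)),('s',1,(244.9,246.5))]
def f(v):
    P=v[:3];e0,e9,n=frame(v[3]);L=np.cos(v[4])*e0+np.sin(v[4])*e9;o=[]
    C={'s':a,'t':b}
    for k,ty,rr,uv in obs:
        X=P+L*rr/1e3 if ty=='r' else P+n*v[5]
        o+=list((proj(C[k],X)[0]-uv))
    for k,sg,uv in scr:
        X=np.array([P[0],P[1],0])+v[6]*np.array([-np.cos(v[3]),-np.sin(v[3]),0])-sg*e9*v[7]+[0,0,v[8]]
        o+=list((proj(C[k],X)[0]-uv))
    return np.array(o)
s=least_squares(f,[.617,-.035,.122,-.08,1.25,.015,.05,.04,.02],x_scale=[.01,.01,.01,.1,.1,.01,.01,.01,.01])
v=s.x
if __name__=='__main__':
    print(v.round(4),'psi',np.degrees(v[3]),'lever',np.degrees(v[4]));print(s.fun.reshape(-1,2).round(1).tolist())
    e0,e9,n=frame(v[3]);P=v[:3];Q=P-.0165*n
    o,d=ray(b,[[300.8,175.3],[297,171]])
    for D in d:
        X=o+D*((Q-o)@n/(D@n));w=X-Q;print('pointer',np.degrees(np.arctan2(w@e9,w@e0)),np.linalg.norm(w))
    print('dial px',proj(a,P-.044*n),proj(b,P-.044*n))
E
python3 fit.py
```

```text
[ 0.6154 -0.0354  0.1147 -0.1007  1.4115  0.0041  0.023   0.0453  0.0372] psi -5.768042344618591 lever 80.87426980273904
[[0.2, 0.3], [0.0, -0.1], [-0.2, 0.5], [0.3, -0.3], [0.5, -0.0], [0.1, -0.9], [-0.0, 0.2], [0.2, 0.1], [-0.3, -0.1]]
pointer 42.685648832786484 0.055917047947559986
pointer 41.25044566980701 0.039709788942115215
dial px [[218.96516612 229.29330522]] [[289.04227581 156.45647949]]
```

```bash
cat > plan.py <<'E'
from fit import *
from scipy.spatial.transform import Rotation as Ro
def tgt(th,r=.088,st=0):
    e0,e9,n=frame(v[3]);L=np.cos(th)*e0+np.sin(th)*e9
    return v[:3]+r*L-.008*n+st*n, np.c_[L,np.cross(-n,L),-n]
def rel(p0,R0,p,R): return (1e3*R0.T@(p-p0)).round(1),Ro.from_matrix(R0.T@R).as_rotvec().round(3)
E
python3 - <<'E'
from plan import *
s=r.sense();p,R=np.array([.4816,.289,.229]),np.diag([-1.,1,-1]);print(s['tcp_pos'],s['joints'].round(1))
th=v[4]
for st in(.12,0):
    q,T=tgt(th,st=st);print(st,q.round(4),T.round(3).tolist());print(rel(p,R,q,T), np.degrees(np.linalg.norm(rel(p,R,q,T)[1])))
E
```

```text
[0.48299878 0.29015304 0.23418776] [ 4.750e+01  1.580e+01 -8.700e+00  1.000e-01 -6.510e+01 -1.375e+02]
0.12 [ 0.5314 -0.1142  0.1985] [[-0.228, -0.789, 0.571], [-0.969, 0.239, -0.058], [-0.091, -0.566, -0.819]]
(array([ -49.8, -403.2,   30.5]), array([ 0.45 , -0.477, -1.267])) 81.74077840767852
0 [ 0.5999 -0.1211  0.1002] [[-0.228, -0.789, 0.571], [-0.969, 0.239, -0.058], [-0.091, -0.566, -0.819]]
(array([-118.3, -410.1,  128.8]), array([ 0.45 , -0.477, -1.267])) 81.74077840767852
```

servo_tool([
  [[0,-5,-40,0,0.045,-0.048,-0.127],[0,-10,-80,0,0.09,-0.095,-0.253],[0,-15,-120,0,0.135,-0.143,-0.38],[0,-20,-160,0,0.18,-0.191,-0.507],[0,-25,-200,0,0.225,-0.238,-0.633]],
])

```text
time_s: 7.75
tcp_pos: [0.5064, 0.0881, 0.2293]
ee_rot: [[-0.777, -0.559, 0.289], [-0.611, 0.78, -0.134], [-0.151, -0.281, -0.948]]
wrist_force: [0.5, -1.1, 0.5]
gripper_width: 0.998
gripper_force: 0.0
```

Run:
```python
from plan import *
s=r.sense();p,R=np.array([.4816,.289,.229]),np.diag([-1.,1,-1])
R1=R@Ro.from_rotvec([.225,-.238,-.633]).as_matrix();p1=p+R@np.array([-.025,-.2,0])
print(s['tcp_pos'],p1,Ro.from_matrix(R1.T@s['ee_rot']).as_rotvec(degrees=True).round(1),s['joints'].round(1))
q,T=tgt(v[4],st=.12);print(rel(p1,R1,q,T))
```

```text
[0.50644004 0.08814253 0.22925198] [0.5066 0.089  0.229 ] [ 0.1 -0.1 -0.3] [  36.3    4.7  -34.1   23.5  -44.5 -105.3]
(array([ 108.5, -164.5,   63.3]), array([ 0.225, -0.239, -0.634]))
```

servo_tool([
  [[0,22,-33,13,0.045,-0.048,-0.127],[0,44,-66,26,0.09,-0.095,-0.253],[0,66,-99,38,0.135,-0.143,-0.38],[0,88,-132,51,0.18,-0.191,-0.507],[0,108.5,-164.5,63.3,0.225,-0.239,-0.634]],
])

```text
time_s: 8.25
tcp_pos: [0.5247, -0.1033, 0.2109]
ee_rot: [[-0.316, -0.795, 0.518], [-0.944, 0.317, -0.089], [-0.093, -0.517, -0.851]]
wrist_force: [-0.9, -2.9, -0.0]
gripper_width: 1.0
gripper_force: 0.0
```

Run:
```python
from plan import *
s=r.sense()
q,T=tgt(v[4],st=.12);print(s['tcp_pos'],q,s['joints'].round(1),rel(s['tcp_pos'],s['ee_rot'],q,T))
b=snap('top','t3')['pixels'];a=snap('scene','s3')['pixels']
A=cv2.resize(a[140:260,190:310],(400,400),interpolation=cv2.INTER_CUBIC)
B=cv2.resize(b[110:230,250:370],(400,400),interpolation=cv2.INTER_CUBIC)
cv2.imwrite('pics/crop3.png',np.hstack([A,B])[:,:,::-1])
```

```text
[ 0.52468426 -0.10334052  0.21093588] [ 0.53139379 -0.11421926  0.19848912] [  4.    1.4 -51.6  50.1  -9.4 -71.7] (array([ 9.3, -2.3, 15. ]), array([ 0.05 , -0.048, -0.078]))
```

View pics/crop3.png

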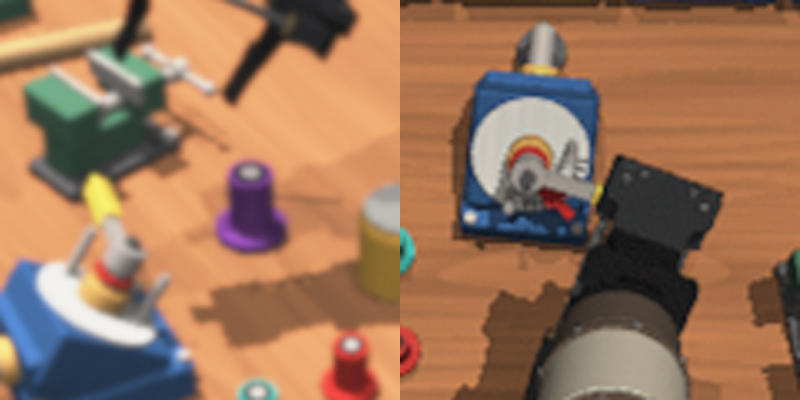

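The gripper is above and right of the lever at crop (660,210). However j5 is at its limit, so the full 35° tilt is out of reach. I will use about 15° of tilt, straddle the lever loosely and push it.

```bash
cat > plan.py <<'E'
from fit import *
from scipy.spatial.transform import Rotation as Ro
AL=np.radians(15)
def tgt(th,r=.09,st=0,off=0):
    e0,e9,n=frame(v[3]);L=np.cos(th)*e0+np.sin(th)*e9
    z=np.array([np.sin(AL)*np.cos(v[3]),np.sin(AL)*np.sin(v[3]),-np.cos(AL)])
    y=np.cross(z,L);y/=np.linalg.norm(y)
    return v[:3]+r*L+(.008-st)*z+off*y, np.c_[np.cross(y,z),y,z]
def rel(p0,R0,p,R): return (1e3*R0.T@(p-p0)).round(1),Ro.from_matrix(R0.T@R).as_rotvec().round(3)
E
python3 - <<'E'
from plan import *
s=r.sense();print(s['joints'].round(2))
q,T=tgt(v[4],st=.1);print(q,T.round(3).tolist(),rel(s['tcp_pos'],s['ee_rot'],q,T))
E
```

```text
[  4.55   1.44 -51.14  49.09  -9.24 -71.88]
[ 0.57116133 -0.12022103  0.19542733] [[-0.243, -0.935, 0.258], [-0.969, 0.244, -0.026], [-0.039, -0.256, -0.966]] (array([  8.4, -31.5,  39.2]), array([-0.296,  0.033, -0.104]))
```

servo_tool([
  [[0,2,-6,0,-0.06,0,-0.02],[0,4,-12,0,-0.12,0.01,-0.04],[0,6,-18,5,-0.18,0.02,-0.06],[0,8,-25,10,-0.24,0.03,-0.08],[0,8,-31,15,-0.296,0.033,-0.104]],
])

```text
time_s: 8.85
tcp_pos: [0.562, -0.1107, 0.2172]
ee_rot: [[-0.231, -0.938, 0.259], [-0.972, 0.234, -0.022], [-0.04, -0.257, -0.966]]
wrist_force: [-0.4, -0.5, -0.5]
gripper_width: 1.003
gripper_force: 0.0
```

Run:
```python
from plan import *
s=r.sense();print(s['joints'].round(2),s['tcp_pos'])
for st in(.1,0):
    q,T=tgt(v[4],st=st);print(q,rel(s['tcp_pos'],s['ee_rot'],q,T))
```

```text
[  6.61  10.81 -21.13   4.31 -43.36 -23.05] [ 0.5619617  -0.11065847  0.21717694]
[ 0.57116133 -0.12022103  0.19542733] (array([ 8. , -5.3, 23.6]), array([-0.   ,  0.004,  0.011]))
[ 0.59691219 -0.12282219  0.09883475] (array([  8.5,  -5.2, 123.6]), array([-0.   ,  0.004,  0.011]))
```

servo_tool([
  [[0,8.5,-5,25,0,0,0.011],[0,8.5,-5,55,0,0,0.011],[0,8.5,-5,80,0,0,0.011],[0,8.5,-5,95,0,0,0.011],[0,8.5,-5,95,0,0,0.011]],
])

```text
time_s: 9.35
tcp_pos: [0.586, -0.1232, 0.1224]
ee_rot: [[-0.244, -0.936, 0.253], [-0.969, 0.246, -0.024], [-0.04, -0.251, -0.967]]
wrist_force: [-0.0, 0.3, -0.1]
gripper_width: 1.001
gripper_force: 0.0
```

servo_tool([
  [[0,0,0,12,0,0,0],[0,0,0,22,0,0,0],[0,0,0,28,0,0,0],[0.62,0,0,28,0,0,0],[0.62,0,0,28,0,0,0]],
])

```text
time_s: 9.85
tcp_pos: [0.5942, -0.125, 0.0982]
ee_rot: [[-0.245, -0.935, 0.258], [-0.969, 0.247, -0.024], [-0.041, -0.256, -0.966]]
wrist_force: [0.1, -0.5, 1.0]
gripper_width: 0.897
gripper_force: 0.0
```

servo_tool([
  [[0.62,0,0,0,0,0,0],[0.62,0,0,0,0,0,0],[0.62,0,0,0,0,0,0],[0.62,0,0,0,0,0,0],[0.62,0,0,0,0,0,0]],
])

```text
time_s: 10.35
tcp_pos: [0.5941, -0.125, 0.0981]
ee_rot: [[-0.245, -0.935, 0.258], [-0.969, 0.247, -0.024], [-0.041, -0.256, -0.966]]
wrist_force: [0.4, 0.6, 0.2]
gripper_width: 0.449
gripper_force: 0.0
```

Run:
```python
from plan import *
s=r.sense();print(s['joints'].round(2),s['tcp_pos'])
q,T=tgt(v[4]);print(q,rel(s['tcp_pos'],s['ee_rot'],q,T))
b=snap('top','t4')['pixels'];a=snap('scene','s4')['pixels']
A=cv2.resize(a[160:260,190:290],(400,400),interpolation=cv2.INTER_CUBIC)
B=cv2.resize(b[120:220,250:350],(400,400),interpolation=cv2.INTER_CUBIC)
cv2.imwrite('pics/crop4.png',np.hstack([A,B])[:,:,::-1])
```

```text
[  4.61  21.93 -25.69   5.54 -27.67 -23.65] [ 0.59410414 -0.12499234  0.09811245]
[ 0.59691219 -0.12282219  0.09883475] (array([-2.8, -2.3, -0. ]), array([-0.   ,  0.002, -0.002]))
```

View pics/crop4.png

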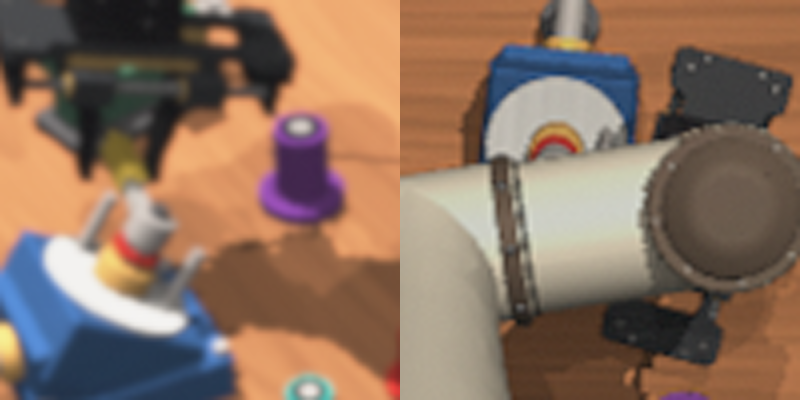

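The view shows the fingers at crop (88,130) and (160,130) astride the yellow sleeve (122,150), with nothing else nearby. Next I sweep towards shut.

Run:
```python
from plan import *
s=r.sense();p,R=s['tcp_pos'],s['ee_rot']
ths=np.radians(np.linspace(80.9,0,16))[1:]
for k in range(3):
    for t in ths[5*k:5*k+5]:
        q,T=tgt(t,r=.09,off=0.004);x,w=rel(p,R,q,T);print(round(np.degrees(t)),x.tolist(),w.tolist())
    p,R=q,T
```

```text
76 [-3.7, 9.6, 2.8] [-0.0, 0.002, 0.086]
70 [-5.4, 17.4, 5.5] [-0.0, 0.002, 0.175]
65 [-7.8, 25.1, 8.2] [0.0, 0.002, 0.265]
59 [-11.0, 32.6, 10.8] [0.0, 0.002, 0.356]
54 [-14.9, 39.7, 13.2] [0.0, 0.002, 0.448]
49 [-1.2, 8.1, 2.3] [0.0, 0.0, 0.093]
43 [-3.3, 16.1, 4.3] [0.0, 0.0, 0.186]
38 [-6.0, 23.9, 6.2] [0.0, -0.0, 0.281]
32 [-9.5, 31.5, 7.9] [0.0, 0.0, 0.377]
27 [-13.7, 38.7, 9.3] [0.0, 0.0, 0.474]
22 [-1.2, 8.3, 1.2] [0.0, -0.0, 0.098]
16 [-3.1, 16.5, 2.1] [-0.0, 0.0, 0.197]
11 [-5.8, 24.6, 2.8] [-0.0, -0.0, 0.296]
5 [-9.2, 32.3, 3.2] [-0.0, -0.0, 0.396]
0 [-13.3, 39.8, 3.3] [-0.0, -0.0, 0.496]
```

servo_tool([
  [[0.62,-3.7,9.6,2.8,0,0,0.086],[0.62,-5.4,17.4,5.5,0,0,0.175],[0.62,-7.8,25.1,8.2,0,0,0.265],[0.62,-11,32.6,10.8,0,0,0.356],[0.62,-14.9,39.7,13.2,0,0,0.448]],
])

```text
time_s: 10.95
tcp_pos: [0.5659, -0.1008, 0.0764]
ee_rot: [[-0.627, -0.734, 0.262], [-0.764, 0.644, -0.024], [-0.152, -0.215, -0.965]]
wrist_force: [3.7, -2.1, -1.6]
gripper_width: 0.378
gripper_force: 1.9
```

servo_tool([
  [[0.62,-1.2,8.1,2.3,0,0,0.093],[0.62,-3.3,16.1,4.3,0,0,0.186],[0.62,-6,23.9,6.2,0,0,0.281],[0.62,-9.5,31.5,7.9,0,0,0.377],[0.62,-13.7,38.7,9.3,0,0,0.474]],
])

```text
time_s: 11.45
tcp_pos: [0.5479, -0.0655, 0.0611]
ee_rot: [[-0.893, -0.367, 0.261], [-0.386, 0.922, -0.024], [-0.232, -0.122, -0.965]]
wrist_force: [3.4, -2.7, -1.3]
gripper_width: 0.378
gripper_force: 1.7
```

servo_tool([
  [[0.62,-1.2,8.3,1.2,0,0,0.098],[0.62,-3.1,16.5,2.1,0,0,0.197],[0.62,-5.8,24.6,2.8,0,0,0.296],[0.62,-9.2,32.3,3.2,0,0,0.396],[0.62,-9.2,32.3,3.2,0,0,0.396]],
])

```text
time_s: 11.95
tcp_pos: [0.5436, -0.0323, 0.0556]
ee_rot: [[-0.966, 0.002, 0.258], [-0.005, 1.0, -0.024], [-0.258, -0.024, -0.966]]
wrist_force: [-0.4, 0.0, -0.2]
gripper_width: 0.381
gripper_force: 0.0
```

Run:
```python
from plan import *
s=r.sense();print(s['joints'].round(2),s['tcp_pos'],s['wrist_force'],s['gripper_width'])
for off in(.004,.008,.012):
  q,T=tgt(0,off=off);print(rel(s['tcp_pos'],s['ee_rot'],q,T))
```

```text
[  15.31   20.6   -42.48   22.46  -13.84 -126.44] [ 0.54364843 -0.03229048  0.0555732 ] [-0.37752686  0.03813639 -0.17731411] 0.3809426299825784
(array([-0.8,  8.1,  0.2]), array([0.002, 0.   , 0.102]))
(array([-1.3, 12.1,  0.2]), array([0.002, 0.   , 0.102]))
(array([-1.7, 16.1,  0.2]), array([0.002, 0.   , 0.102]))
```

servo_tool([
  [[0.62,0,3,0,0,0,0.03],[0.62,-0.5,6,0,0,0,0.06],[0.62,-1,9,0,0,0,0.1],[0.62,-1,11,0,0,0,0.1],[0.62,-1,12,0,0,0,0.1]],
])

```text
time_s: 12.45
tcp_pos: [0.5442, -0.0211, 0.0553]
ee_rot: [[-0.961, 0.098, 0.257], [0.095, 0.995, -0.025], [-0.258, 0.001, -0.966]]
wrist_force: [1.0, -2.6, -1.9]
gripper_width: 0.38
gripper_force: 1.3
```

servo_tool([
  [[0.62,0,1,0,0,0,0],[0.62,0,2,0,0,0,0],[0.62,0,3,0,0,0,0],[0.62,0,3,0,0,0,0],[0.62,0,3,0,0,0,0]],
])

```text
time_s: 12.95
tcp_pos: [0.5442, -0.0195, 0.0552]
ee_rot: [[-0.962, 0.101, 0.256], [0.097, 0.995, -0.027], [-0.257, -0.001, -0.966]]
wrist_force: [3.3, -11.3, -2.3]
gripper_width: 0.381
gripper_force: 5.0
```

servo_tool([
  [[0.62,0,1,0,0,0,0],[0.62,0,2,0,0,0,0],[0.62,0,2,0,0,0,0],[0.62,0,2,0,0,0,0],[0.62,0,2,0,0,0,0]],
])

```text
time_s: 13.45
tcp_pos: [0.5441, -0.0192, 0.0552]
ee_rot: [[-0.962, 0.103, 0.254], [0.099, 0.995, -0.029], [-0.256, -0.003, -0.967]]
wrist_force: [7.9, -19.5, -4.1]
gripper_width: 0.382
gripper_force: 9.2
```

Run:
```python
from plan import *
s=r.sense();print(s['joints'].round(2),s['tcp_pos'],s['wrist_force'],s['gripper_width'])
print(rel(*tgt(0),s['tcp_pos'],s['ee_rot']))
snap('scene','s5');b=load('s5')['pixels']
c=snap('top','t5')['pixels']
A=cv2.resize(b[180:280,190:290],(400,400),interpolation=cv2.INTER_CUBIC)
B=cv2.resize(c[120:220,230:330],(400,400),interpolation=cv2.INTER_CUBIC)
cv2.imwrite('pics/crop5.png',np.hstack([A,B])[:,:,::-1])
```

```text
[  16.71   20.64  -43.04   24.82  -13.9  -136.1 ] [ 0.54413893 -0.01920086  0.0552092 ] [  7.90918701 -19.45747143  -4.0845005 ] 0.3818634492554255
(array([ 0.9,  8.9, -0. ]), array([0.003, 0.003, 0.002]))
```

View pics/crop5.png

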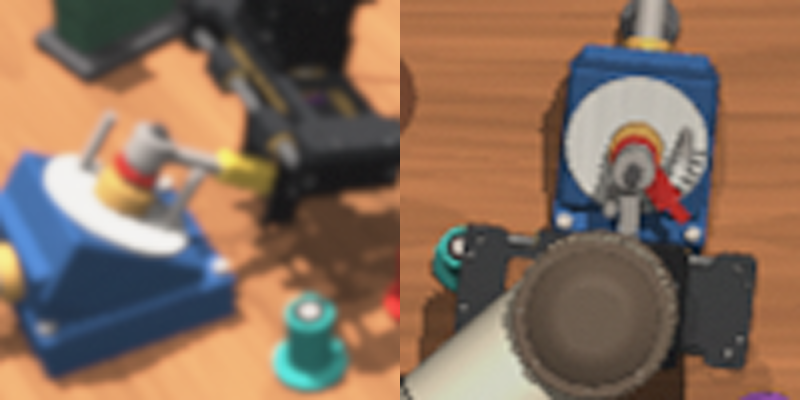

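The view shows the lever against its stop, pointing down the slope: sleeve at crop (245,170) in the scene view, arm at (628,210) in the top view. Force rose to 21 N with no movement, which confirms the stop. The red pointer is now fully visible at (670,195).

```bash
cat > ptr.py <<'E'
from plan import *
def plane(c,uv,h):
    e0,e9,n=frame(v[3]);Q=v[:3]+h*n;o,d=ray(c,uv);X=o+d*(((Q-o)@n)/(d@n))[:,None]-Q
    return np.degrees(np.arctan2(X@e9,X@e0)),np.linalg.norm(X,axis=1)
def ptr(tag,box=(285,150,312,185)):
    c=load(tag);G=cv2.cvtColor(c['pixels'],cv2.COLOR_RGB2HSV)
    m=((G[...,0]<7)|(G[...,0]>172))&(G[...,1]>140)&(G[...,2]>60)
    x0,y0,x1,y1=box;M=np.zeros(m.shape,bool);M[y0:y1,x0:x1]=m[y0:y1,x0:x1]
    p=np.argwhere(M)[:,::-1].astype(float);an,ra=plane(c,p,-.014)
    for lo,hi in((20,30),(30,40),(40,50),(50,60)):
        k=(ra*1e3>lo)&(ra*1e3<hi);print(tag,lo,k.sum(),an[k].mean().round(1),an[k].min().round(1),an[k].max().round(1))
E
python3 - <<'E'
from ptr import *
ptr('t5')
# grey lever arm centre line at shut, r 25..45
c=load('t5')['pixels'];e0,e9,n=frame(v[3])
for t in(0,):
  for rr in(.02,.03,.04): print(proj(load('t5'),v[:3]+rr*e0).round(1))
for y in(170,172,174,176): print(y,c[y,278:300].mean(1).round().astype(int).tolist())
E
```

```text
t5 20 21 46.3 28.1 66.6
t5 30 22 44.6 28.8 61.0
t5 40 12 44.2 38.6 50.9
t5 50 4 45.1 42.0 48.4
[[287.6 168.6]]
[[287.2 172.1]]
[[286.8 175.5]]
170 [58, 80, 97, 102, 117, 102, 85, 127, 148, 146, 149, 117, 65, 69, 59, 60, 78, 81, 86, 91, 95, 88]
172 [40, 37, 68, 125, 150, 133, 103, 124, 145, 143, 146, 117, 62, 80, 75, 55, 66, 64, 72, 88, 88, 87]
174 [65, 65, 64, 79, 82, 60, 63, 120, 144, 144, 147, 109, 32, 38, 42, 43, 40, 60, 58, 35, 54, 80]
176 [61, 61, 62, 63, 51, 32, 94, 137, 145, 144, 141, 99, 33, 42, 43, 42, 42, 55, 83, 93, 90, 87]
```

The shut position is confirmed: the arm's centre-line matches the model's zero within 0.2 px. The pointer is at about 44.5°. Next I compute the opening sweep.

Run:
```python
from plan import *
p,R=tgt(0,off=.0129)
for seq in([(0,0),(4,-7),(10,-7),(16,-7),(21,-7)],[(26,-7),(31,-7),(36,-7),(40,-7),(43,-7)]):
    for t,o in seq:
        q,T=tgt(np.radians(t),off=o/1e3);x,w=rel(p,R,q,T);print(t,x.tolist(),w.tolist())
    p,R=q,T
```

```text
0 [-0.0, -12.9, 0.0] [0.0, 0.0, 0.0]
4 [-0.7, -26.2, -0.1] [0.0, 0.0, -0.074]
10 [-2.6, -35.4, -0.5] [-0.0, 0.0, -0.185]
16 [-5.3, -44.4, -1.2] [0.0, 0.0, -0.296]
21 [-8.3, -51.6, -2.0] [0.0, 0.0, -0.388]
26 [-0.6, -7.7, -1.1] [0.0, -0.0, -0.091]
31 [-1.9, -15.4, -2.4] [-0.0, -0.0, -0.181]
36 [-3.8, -22.8, -3.8] [-0.0, -0.0, -0.27]
40 [-5.8, -28.7, -5.2] [0.0, -0.0, -0.341]
43 [-7.5, -32.9, -6.2] [-0.0, -0.0, -0.394]
```

servo_tool([
  [[0.62,0,-12.9,0,0,0,0],[0.62,-0.7,-26.2,-0.1,0,0,-0.074],[0.62,-2.6,-35.4,-0.5,0,0,-0.185],[0.62,-5.3,-44.4,-1.2,0,0,-0.296],[0.62,-8.3,-51.6,-2,0,0,-0.388]],
])

```text
time_s: 14.05
tcp_pos: [0.5483, -0.0671, 0.0598]
ee_rot: [[-0.925, -0.277, 0.26], [-0.293, 0.956, -0.023], [-0.242, -0.097, -0.965]]
wrist_force: [0.1, 3.0, -3.0]
gripper_width: 0.383
gripper_force: 1.6
```

servo_tool([
  [[0.62,-0.6,-7.7,-1.1,0,0,-0.091],[0.62,-1.9,-15.4,-2.4,0,0,-0.181],[0.62,-3.8,-22.8,-3.8,0,0,-0.27],[0.62,-5.8,-28.7,-5.2,0,0,-0.341],[0.62,-7.5,-32.9,-6.2,0,0,-0.394]],
])

```text
time_s: 14.55
tcp_pos: [0.5624, -0.0963, 0.0707]
ee_rot: [[-0.749, -0.609, 0.26], [-0.636, 0.772, -0.023], [-0.186, -0.182, -0.965]]
wrist_force: [-0.6, 2.2, -1.5]
gripper_width: 0.378
gripper_force: 1.5
```

Run:
```python
from plan import *
s=r.sense();print(s['joints'].round(2),s['tcp_pos'],s['wrist_force'],s['gripper_width'])
print(rel(*tgt(np.radians(43),off=-.007),s['tcp_pos'],s['ee_rot']))
```

```text
[  8.15  21.3  -33.97   9.91 -20.29 -67.72] [ 0.56238396 -0.09628075  0.07070081] [-0.56220917  2.21423823 -1.53351314] 0.3781865788708348
(array([-0.6, -0. , -0. ]), array([-0.001, -0.003, -0.005]))
```

servo_tool([
  [[0.62,0,7,0,0,0,0],[0.5,0,7,0,0,0,0],[0.5,0,7,-20,0,0,0],[0.5,0,7,-65,0,0,0],[0.5,0,7,-115,0,0,0]],
])

```text
time_s: 15.05
tcp_pos: [0.5263, -0.0885, 0.18]
ee_rot: [[-0.753, -0.607, 0.254], [-0.633, 0.774, -0.025], [-0.182, -0.179, -0.967]]
wrist_force: [1.2, 0.0, -0.4]
gripper_width: 0.495
gripper_force: 0.0
```

servo_tool([
  [[0.5,-21,34,-2,0,0,0],[0.5,-42,69,-5,0,0,0],[0.5,-63,103,-7,0,0,0],[0.5,-84,138,-10,0,0,0],[0.5,-105,172,-12,0,0,0]],
])

```text
time_s: 15.55
tcp_pos: [0.4983, 0.1127, 0.1804]
ee_rot: [[-0.752, -0.607, 0.259], [-0.633, 0.774, -0.024], [-0.186, -0.182, -0.966]]
wrist_force: [0.7, -0.2, -0.3]
gripper_width: 0.5
gripper_force: 0.0
```

Run:
```python
from ptr import *
s=r.sense();print(s['joints'].round(2),s['tcp_pos'])
a=snap('scene','s6')['pixels'];b=snap('top','t6')['pixels']
A=cv2.resize(a[180:280,190:290],(400,400),interpolation=cv2.INTER_CUBIC)
B=cv2.resize(b[140:190,275:325],(400,400),interpolation=cv2.INTER_CUBIC)
cv2.imwrite('pics/crop6.png',np.hstack([A,B])[:,:,::-1])
c=load('t6');G=cv2.cvtColor(c['pixels'],cv2.COLOR_RGB2HSV)
m=(abs(G[...,0].astype(int)-28)<5)&(G[...,1]>150)&(G[...,2]>100);m[:150]=0;m[205:]=0;m[:,:290]=0;m[:,340:]=0
k,l,st,ce=cv2.connectedComponentsWithStats(m.astype(np.uint8));i=1+np.argmax(st[1:,4]);p=np.argwhere(l==i)[:,::-1].astype(float)
an,ra=plane(c,p,.009);print(len(p),'lever',an.mean(),ra.min(),ra.max(),[an[(ra>x)&(ra<x+.02)].mean().round(1) for x in(.055,.075,.095)])
print(plane(c,p,.004)[0].mean())
try: ptr('t6')
except Exception as e: print(e)
```

```text
[ 36.25   7.31 -35.9   16.79 -36.56 -99.8 ] [0.49833656 0.11267478 0.18041745]
45 lever 47.55526813131751 0.05467900390703371 0.10960771054148596 [np.float64(47.8), np.float64(47.7), np.float64(46.7)]
46.584847058131004
t6 20 6 60.3 55.7 66.6
t6 30 7 55.8 51.0 61.0
zero-size array to reduction operation minimum which has no identityptr.py:11: RuntimeWarning: Mean of empty slice.
  k=(ra*1e3>lo)&(ra*1e3<hi);print(tag,lo,k.sum(),an[k].mean().round(1),an[k].min().round(1),an[k].max().round(1))
  ret = ret.dtype.type(ret / rcount)
```

View pics/crop6.png

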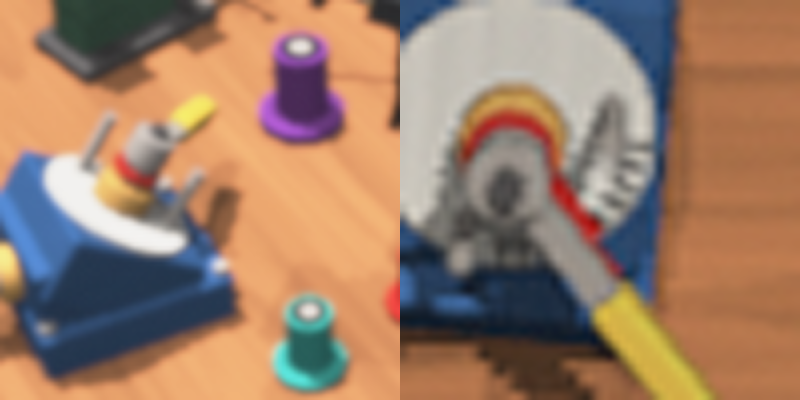

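The crop shows the lever near the pointer: sleeve at (650,340), and a red sliver of pointer on its right at (600,235), as parallax would give. Next I compare the directions numerically.

Run:
```python
from ptr import *
e0,e9,n=frame(v[3]);c=load('t6')
print('P px',proj(c,v[:3]))
def line(tag,thr=100):
    c=load(tag);G=cv2.cvtColor(c['pixels'],cv2.COLOR_RGB2HSV)
    m=(abs(G[...,0].astype(int)-28)<6)&(G[...,1]>130)&(G[...,2]>thr);m[:162]=0;m[205:]=0;m[:,:296]=0;m[:,340:]=0
    k,l,st,ce=cv2.connectedComponentsWithStats(m.astype(np.uint8));i=1+np.argmax(st[1:,4]);p=np.argwhere(l==i)[:,::-1].astype(float)
    q=p.mean(0);d=np.linalg.svd(p-q)[2][0];d*=np.sign(d[0]);return len(p),q,d
for t in('t0','t2','t6'):
  for thr in(60,100):
    k,q,d=line(t,thr);a,rr=plane(load(t),[q,q-d*5,q+d*5],0)
    X=q+d*(288.5-q[0])/d[0]
    print(t,thr,k,q.round(2),d.round(3),'y at x=288.5',X[1].round(2),'ang about P',a.round(2),rr.round(4))
    # direction angle, independent of P
    def pl(uv):
        o,D=ray(load(t),uv);return o+D*(((v[:3]-o)@n)/(D@n))[:,None]
    w=np.diff(pl([q-d*8,q+d*8]),axis=0)[0];print('   dir',np.degrees(np.arctan2(w@e9,w@e0)).round(2))
# pointer
c=load('t5');G=cv2.cvtColor(c['pixels'],cv2.COLOR_RGB2HSV)
m=((G[...,0]<7)|(G[...,0]>172))&(G[...,1]>140)&(G[...,2]>60);m[:165]=0;m[180:]=0;m[:,:290]=0;m[:,306:]=0
p=np.argwhere(m)[:,::-1].astype(float)
for h in(-.014,-.0165):
    an,ra=plane(c,p,h);
    for lo in(.025,.035):
        k=(ra>lo)&(ra<.06);x=np.c_[ra*np.cos(np.radians(an)),ra*np.sin(np.radians(an))][k]
        d=np.linalg.svd(x-x.mean(0))[2][0];d*=np.sign(d[0]);mm=x.mean(0);print('ptr',h,lo,k.sum(),'about P',np.degrees(np.arctan2(mm[1],mm[0])).round(2),'dir',np.degrees(np.arctan2(d[1],d[0])).round(2))
```

```text
P px [[288.32792257 161.62061965]]
t0 60 82 [317.73 170.26] [0.961 0.277] y at x=288.5 161.83 ang about P [79.36 79.3  79.4 ] [0.0826 0.069  0.0961]
   dir 79.66
t0 100 82 [317.73 170.26] [0.961 0.277] y at x=288.5 161.83 ang about P [79.36 79.3  79.4 ] [0.0826 0.069  0.0961]
   dir 79.66
t2 60 79 [317.65 170.1 ] [0.965 0.262] y at x=288.5 162.19 ang about P [79.61 79.41 79.75] [0.0822 0.0687 0.0957]
   dir 80.6
t2 100 79 [317.65 170.1 ] [0.965 0.262] y at x=288.5 162.19 ang about P [79.61 79.41 79.75] [0.0822 0.0687 0.0957]
   dir 80.6
t6 60 94 [306.94 184.52] [0.632 0.775] y at x=288.5 161.89 ang about P [43.81 43.79 43.82] [0.0826 0.0684 0.0969]
   dir 43.88
t6 100 94 [306.94 184.52] [0.632 0.775] y at x=288.5 161.89 ang about P [43.81 43.79 43.82] [0.0826 0.0684 0.0969]
   dir 43.88
ptr -0.014 0.025 47 about P 44.39 dir 42.86
ptr -0.014 0.035 25 about P 44.09 dir 44.27
ptr -0.0165 0.025 51 about P 43.49 dir 42.54
ptr -0.0165 0.035 28 about P 43.48 dir 39.82
```

The lever is at 43.8° (direction 43.9°) and the pointer at 43.5–44.4°, so they are aligned. A final look at the tray and surroundings follows.

Run:
```python
from h import *
b=load('t6')['pixels'];a=load('s6')['pixels']
cv2.imwrite('pics/crop7.png',np.hstack([cv2.resize(a[170:370,180:400],(440,400)),cv2.resize(b[130:280,130:265],(360,400))])[:,:,::-1])
```

```text
(no output)
```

View pics/crop7.png

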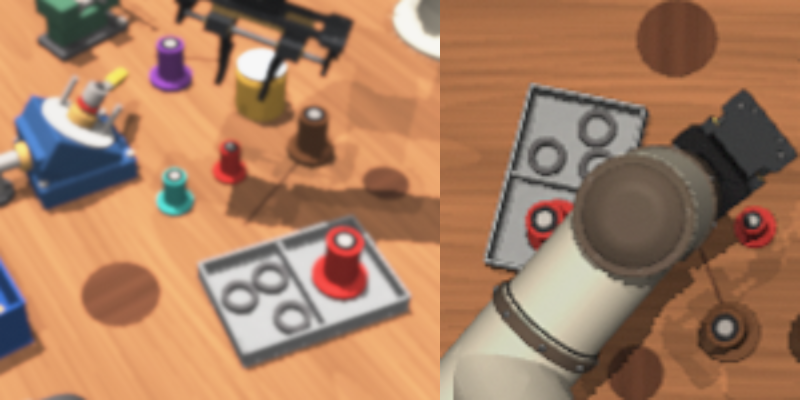

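The seat stands upright in the empty pocket at crop (342,265), and the nuts and other objects are in place. The arm is clear, so I hand the job in.

```bash
python3 -c "
from station import r
print(r.finish_job())"
```

```text
the job is handed in; nothing more can be done
None
```

I stood the red seat upright in the empty tray pocket, turned the lever shut to its stop and opened it to about 43.8° (pointer measured at 43.5–44.4°), then handed the job in after about 16 s with the arm touching nothing.

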